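Load the kiln shelves

ROBOT

A 6-joint arm with a two-finger parallel gripper is mounted at the origin on the work surface. World frame = base frame: x ahead of the robot, y to its left, z up, the work surface at z = 0. Lengths are in mm, angles in rad, forces in N, time in s.
With the tool pointing down it reaches from about 350 to 875 mm from the base axis. Payload 4.2 kg.
Tool frame: the origin (TCP) lies midway between the tips of the shut fingers; the grasp point (between the pads) lies 19 mm behind it; z points along the fingers, y is the line along which they close (so a half turn about z gives the same grasp; the last joint's range is limited). The gripper opens to 85 mm and grips with 20 to 120 N. Pads are 22 mm wide; open, the fingers measure 114 mm over their backs; the gripper's body (76 mm by 85 mm) begins 54 mm behind the grasp point. The pads swing forward as they close: fully open they stand 13 mm farther back than shut.
Start: joints at [-0.991, 0.385, 0.008, 0, -1.194, -0.259], TCP at [197.094, -593.088, 194.412] pointing down, gripper open.
Joint ranges: [-3.14, 3.14], [-1.21, 2.06], [-1.07, 1.41], [-3.16, 2.05], [-2.99, -0.16], [-3.1, 3.1]. Speed limits (rad/s): [2.79, 2.79, 3.14, 3.14, 3.14, 3.14].

INTERFACE

Orientations are given as a 3x3 rotation matrix whose columns are the frame's x, y, z axes.
In Python, from bench import manip, imaging gives the robot as it stands.
- The arm moves only by the tool jog_arm, never from a script. Its argument "steps" is a list that holds one entry, the list of rows, each a list of 7 numbers: the shift along the tool's x, y, z in cm, then the turn, a rotation vector about the tool's x, y, z in degrees, then the finger opening in cm, from 0 to 8.54. A call has 1 to 8 rows; each row is the pose to reach, as a shift and turn from the pose commanded when the call began, along the tool's axes at that moment; what a row does not reach only later rows make up. A row lasts 1/10 s, in which the tool goes at most 50 mm and 8.59 degrees, less where a joint would pass 70% of its speed; a pose out of reach is approached as far as the arm can. A call with a gripper value outside its range is refused whole. The fingers move at their own pace and stop on an object; "force" is the grip in N (left out, the last holds). Time passes only in rows, so rows that repeat a pose let the fingers close. It gives the time, the measured TCP pose, the force, the opening and the grip force at its end, in the units of the state.
- manip.get_obs(): the state, without advancing time (a new reading comes with each control period).
- imaging.grab_frame(name): name is "scene" or "side" or "wrist"; returns (picture, depth): 480x640x3 uint8, blue, green, red; 480x640 float32, mm along the optical axis (not along the pixel's ray), 0 where there is no reading.
- imaging.calibration(name): a dict with "camera_matrix" (3x3 intrinsics, pixels), "view" (4x4, takes a point from world to camera coordinates); the wrist camera has in their place "hand_eye" (4x4, takes a point from camera to tool coordinates, whose origin is the TCP and whose axes are the flange's). Camera axes: x right, y down, z forward; pixel columns grow to the right and rows downward; lengths in mm; the calibration is good to about 2 mm. A picture is of the moment at which its call begins: read the wrist's pose just before it. calibration takes no time and is no camera call.
- manip.hand_in(): hands the job in; it is judged then, once.
The state is a dict: "time_s": time; "joint_pos": joint angles; "qd": joint speeds; "effort": joint torques, N m; "eef_pos": TCP position; "tool_rot": TCP orientation; "ft_force": force on the tool from outside, world axes, zero at the start; "wrist_torque": the same for the moment, N m; "gripper_width": finger opening in mm; "gripper_force": force on a finger pad.
Only numpy, scipy, OpenCV 4.12 (cv2) and the standard library are available. Lean on these libraries where they do the work, as an engineer would, in place of code of your own. Each camera call takes 0.05 s, during which the arm holds its last target. There are 200 camera calls.

TASK

Load the two kiln shelves for firing, everything upright: stand the tumbler on its shelf midway between the two props, in line with them, and the square planter directly behind the tumbler (on the side away from the robot, square to the line of the props) with a gap of about 3 cm. On the other shelf lay the setting ring directly to the left of the cone pack (the robot's left), in line with the row of cones and with a gap of about 3 cm, and centre the bowl on top of the ring. Leave the props, the cone pack and the glaze jar where they are.

Things in the scene. Friction and masses are not known exactly. Their poses are not given: they have to be found in the camera images.
- shelf_props: Kiln shelf, fixed: flat sand-coloured slab lying on the table, 240 (x, depth) by 210 (y, width) by 12 mm thick; the two square props stand on it. Origin at the centre of its underside, on the table; its top is 12 mm above the table. x points away from the robot, y to the robot's left, turned at most 0.15 rad.
- shelf_cones: Kiln shelf, fixed: the same slab, 240 by 210 by 12 mm thick, its top 12 mm above the table; the cone pack stands on it. The two shelves lie side by side, either one may be on the left. Origin at the centre of its underside, axes as for the other shelf.
- prop_left: Left one of two equal kiln props: off-white square post, 36 by 36 by 60 mm tall, standing loose on its shelf. Origin at the centre of its underside. Its -y axis points to the other prop, 150 mm away centre to centre; its x axis points away from the robot, square to the line of the props (turned at most 0.2 rad from world x).
- prop_right: Right one of the two props (nearer the robot's right), same form, size and axes; it stands 150 mm from the left one along that one's -y axis. Leave both in place.
- cones: Cone pack: a clay bar 34 (x) by 70 (y) by 12 mm with a row of three slim firing cones standing on it along y, 57 mm tall in all, loose on its shelf. Origin at the centre of the bar's underside. y points along the row of cones to the robot's left, x away from the robot (turned at most 0.3 rad from world x). Leave it in place.
- ring: Setting ring: buff flat ceramic ring, outer diameter 60, hole 24, height 18 mm, lying on the table, loose. Origin at the centre of its underside, z up. A 3 cm gap to the end of the cone bar puts its centre 95 mm from the cone pack's centre.
- bowl: Small round pale clay bowl, upright on its foot, loose: foot diameter 40, upright rim wall of outer diameter 66 mm from 22 mm up to the rim at 45 mm; wall 5 mm. Origin at the centre of the foot's underside, z up. Its foot covers the hole of the ring.
- tumbler: Tall straight round clay tumbler, open at the top, upright, loose: outer diameter 48, height 95, wall 4 mm. Origin at the centre of its underside, z up.
- planter: Square grey-brown clay planter, open at the top, upright, loose: 50 by 50 by 60 mm tall, wall 5 mm. Origin at the centre of its underside, x and y square to its sides, z up. A 3 cm gap puts its centre about 79 mm from the tumbler's centre.
- glaze_jar: Bystander: closed white jar with black cap and yellow band, diameter 64, height about 60 mm, standing at one outer end of the work area, beyond the loose ware. Origin at the centre of its underside. Leave it in place.
Mind the look-alikes: they are no part of the job. What is shaped like the cones but pink is not meant. What is shaped like the bowl but green is not meant.

How it is judged:
By the outcome, as a careful person would: the job done as asked, in the order asked, and still so for the second after the job is handed in, with the robot touching nothing.
It also fails if it takes over 109 s, if anything falls off the work surface, if the arm or the gripper's body presses on something with over 40 N, if the wrist force passes 120 N, or if a joint passes its speed limit or range.

## Working session

There is one attempt and no reset: what is moved stays moved. The work goes in short steps, Python scripts to look and compute and a tool call to move; the robot and the scene stay as the last step left them, time stands still between calls to the robot, and variables do not carry over. Pictures are saved under pics/ and viewed, at most 17 in all, crops included, and the job is handed in when it is done.

Besides the shell and the picture viewer there is one more tool, called after "Emit:" as a command line: name --argument value ..., lists and objects as JSON in quotes. jog_arm: Moves the arm, as the interface text tells. Its arguments: {"type":"object","properties":{"steps":{"type":"array","items":{"type":"array","items":{"type":"array","items":{"type":"number"}}}},"force":{"type":"number"}},"required":["steps"]}

```bash
mkdir -p pics; ls; python3 - <<'E'
from bench import manip, imaging
import cv2, numpy as np
np.set_printoptions(precision=4,suppress=True)
for n in("scene","side"):
    p,d=imaging.grab_frame(n); cv2.imwrite(f"pics/{n}0.png",p); np.save(f"{n}0.npy",d)
    c=imaging.calibration(n); print(n,c["camera_matrix"],c["view"])
print(imaging.calibration("wrist")); print(manip.get_obs())
E
```

```text
pics
scene [[621.466    0.     306.4716]
 [  0.     621.466  234.076 ]
 [  0.       0.       1.    ]] [[   0.7088    0.7052    0.0183 -411.9807]
 [   0.474    -0.4569   -0.7527 -252.506 ]
 [  -0.5224    0.5422   -0.6581 1961.6932]
 [   0.        0.        0.        1.    ]]
side [[459.6874   0.     314.672 ]
 [  0.     459.6874 241.2974]
 [  0.       0.       1.    ]] [[ -0.862   -0.5067  -0.0123 526.0838]
 [ -0.2485   0.4437  -0.861  203.2184]
 [  0.4417  -0.7392  -0.5084 703.7588]
 [  0.       0.       0.       1.    ]]
{'camera_matrix': array([[430.6114,   0.    , 319.6607],
       [  0.    , 430.6114, 245.577 ],
       [  0.    ,   0.    ,   1.    ]]), 'hand_eye': array([[   0.0007,   -0.9658,   -0.2595,   65.2822],
       [   1.    ,    0.0008,   -0.0003,    0.8328],
       [   0.0005,   -0.2595,    0.9658, -178.7597],
       [   0.    ,    0.    ,    0.    ,    1.    ]])}
{'time_s': 0.1, 'joint_pos': array([-0.9914,  0.3855,  0.0068, -0.0004, -1.194 , -0.2586]), 'qd': array([ 0.001 , -0.0013,  0.0014,  0.0032,  0.0023,  0.0016]), 'effort': array([ -0.0008, -39.3319,  18.8929,   4.198 ,  -0.0026,   0.    ]), 'eef_pos': array([ 196.924 , -592.5519,  193.4401]), 'tool_rot': array([[-0.949 , -0.3152, -0.0007],
       [-0.3152,  0.949 ,  0.0018],
       [ 0.0001,  0.002 , -1.    ]]), 'ft_force': array([ 0.1748, -0.7788,  0.4743]), 'wrist_torque': array([ 0.0181, -0.0068, -0.0262]), 'gripper_force': 0.0, 'gripper_width': 85.89526381677342}
```

View pics/scene0.png

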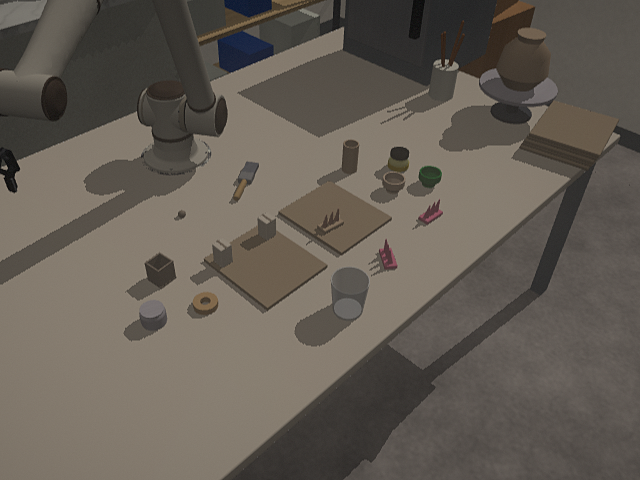

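View pics/side0.png

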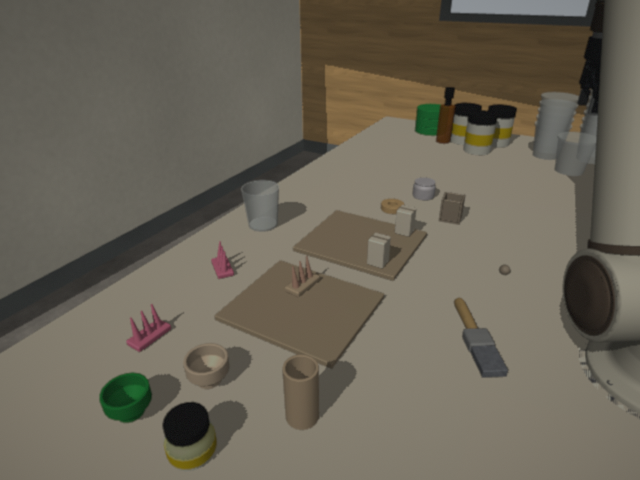

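The scene view shows these candidates:
- **Bowl:** pale at (394,183), green at (430,177). The pale one fits.
- **Cones:** pack on the shelf at (330,222), pink ones at (431,212) and (388,258). The clay-coloured pack on the shelf fits.
- **Other ware:** tumbler (350,157), planter (160,270), ring (205,302).
- **Fixed things:** props (222,253) and (266,227), jar (399,160). The lilac pot at (152,315) is no part of the job.

Next I'll take coarse positions by casting rays, plus an enlarged crop.

```bash
cat > h.py <<'E'
from bench import manip, imaging
import cv2, numpy as np
np.set_printoptions(precision=3,suppress=True)
def cam(n,obs=None):
    c=imaging.calibration(n); K=c["camera_matrix"]
    if n=="wrist":
        T=np.eye(4);T[:3,:3]=obs["tool_rot"];T[:3,3]=obs["eef_pos"]; return K,T@c["hand_eye"]
    return K,np.linalg.inv(c["view"])
def cast(KT,px,z):
    K,T=KT; px=np.atleast_2d(np.float64(px))
    r=(np.linalg.inv(K)@np.c_[px,np.ones(len(px))].T).T@T[:3,:3].T
    return (T[:3,3]+r*((z-T[2,3])/r[:,2])[:,None])[:,:2]
def cloud(KT,d):
    K,T=KT; v,u=np.mgrid[:480,:640]
    p=np.stack([(u-K[0,2])/K[0,0]*d,(v-K[1,2])/K[1,1]*d,d],-1)
    return p@T[:3,:3].T+T[:3,3]
E
python3 - <<'E'
from h import *
S={'tumbler':(350,144,95),'bowl':(394,176,45),'planter':(160,260,60),'ring':(205,299,18),'propL':(266,218,72),'propR':(221,244,72),'cones':(329,226,20),'jar':(399,152,60),'lilac':(152,306,30)}
D={'tumbler':(301,367,95),'bowl':(207,357,45),'planter':(453,199,60),'ring':(392,204,18),'propR':(405,212,72),'propL':(379,240,72),'cones':(302,283,20),'jar':(187,415,60)}
for n,s in(("scene",S),("side",D)):
    KT=cam(n); print(n,KT[1][:3,3])
    P=cloud(KT,np.load(n+"0.npy"))
    for k,(u,v,z) in s.items(): print(k,cast(KT,(u,v),z)[0],P[v,u])
    q=[(327,183),(391,214),(343,251),(279,214),(265,226),(327,265),(265,304),(205,262)] if n=="scene" else [(284,262),(384,298),(327,357),(219,314),(341,212),(426,237),(387,272),(295,245)]
    print(cast(KT,q,12))
im=cv2.imread("pics/side0.png")[170:470,90:490]; cv2.imwrite("pics/crop.png",cv2.resize(im,(800,600),interpolation=cv2.INTER_CUBIC))
E
```

```text
scene [1436.546 -888.565 1108.385]
tumbler [434.617 328.691] [412.347 355.746  72.476]
bowl [588.048 354.949] [578.335 369.185  32.827]
planter [ 424.517 -349.111] [ 403.5   -337.908   38.228]
ring [ 568.81  -329.321] [ 563.671 -326.008   11.542]
propL [495.621 -65.427] [494.354 -64.319  70.604]
propR [ 493.002 -213.72 ] [ 498.428 -217.601   77.96 ]
cones [591.376  75.671] [592.449  74.447  21.381]
jar [532.288 445.814] [533.448 444.102  61.345]
lilac [ 510.584 -436.784] [ 523.057 -442.869   44.526]
[[ 446.228  221.617]
 [ 670.02   245.444]
 [ 679.396   35.9  ]
 [ 453.294   19.969]
 [ 464.417  -42.647]
 [ 686.44   -32.168]
 [ 675.532 -234.573]
 [ 463.239 -247.059]]
side [193.123 696.585 539.269]
tumbler [431.784 336.436] [443.581 318.634  73.041]
bowl [590.782 348.418] [611.267 330.482  19.538]
planter [ 420.308 -335.695] [ 428.438 -372.637   42.848]
ring [ 567.999 -321.206] [ 575.563 -341.74     7.483]
propR [ 488.452 -191.864] [ 488.368 -191.612   72.133]
propL [489.29  -50.063] [490.082 -52.059  70.751]
cones [585.498  89.877] [193.123 696.585 539.269]
jar [532.064 447.971] [531.693 448.244  60.525]
[[ 664.104   35.225]
 [ 433.519   45.876]
 [ 451.907  230.681]
 [ 670.945  233.819]
 [ 666.931 -227.843]
 [ 439.594 -210.537]
 [ 461.928  -36.205]
 [ 681.251  -34.523]]
```

View pics/crop.png

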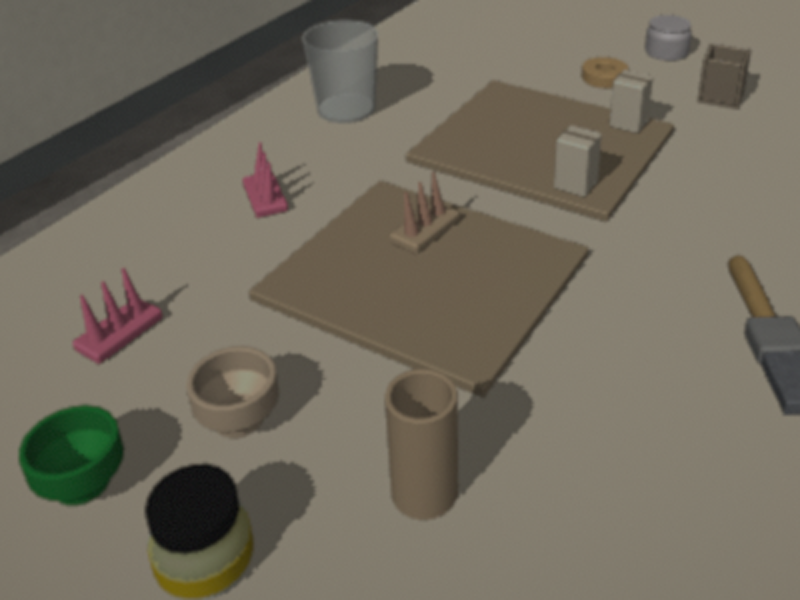

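The crop confirms the clay cone pack (about (425,225) in the crop), the pale bowl (232,388) and the tumbler (422,445). The pink and green look-alikes are separate objects. Next I'll move to a wrist view over the shelves.

Emit:
jog_arm --steps '[[[-42.7,32.5,-13.7,0,0,18.4,8.5],[-42.7,32.5,-13.7,0,0,18.4,8.5],[-42.7,32.5,-13.7,0,0,18.4,8.5],[-42.7,32.5,-13.7,0,0,18.4,8.5],[-42.7,32.5,-13.7,0,0,18.4,8.5],[-42.7,32.5,-13.7,0,0,18.4,8.5],[-42.7,32.5,-13.7,0,0,18.4,8.5],[-42.7,32.5,-13.7,0,0,18.4,8.5]]]'

```text
time_s: 0.9
eef_pos: [413.9, -274.6, 292.6]
tool_rot: [[-1.0, 0.0, -0.0], [0.0, 1.0, 0.0], [0.0, 0.0, -1.0]]
ft_force: [1.2, -0.5, 0.2]
gripper_width: 85.0
gripper_force: 0.0
```

Emit:
jog_arm --steps '[[[-8,12,-4,0,0,0,8.5],[-8,12,-4,0,0,0,8.5],[-8,12,-4,0,0,0,8.5],[-8,12,-4,0,0,0,8.5],[-8,12,-4,0,0,0,8.5],[-8,12,-4,0,0,0,8.5]]]'

```text
time_s: 1.5
eef_pos: [492.7, -157.0, 331.6]
tool_rot: [[-1.0, 0.001, -0.002], [0.001, 1.0, 0.0], [0.002, 0.0, -1.0]]
ft_force: [-0.5, -0.4, -0.5]
gripper_width: 85.1
gripper_force: 0.0
```

```bash
cat >> h.py <<'E'
def wshot(name):
    o=manip.get_obs(); p,d=imaging.grab_frame("wrist"); cv2.imwrite(f"pics/{name}.png",p)
    np.savez(f"{name}.npz",d=d,tool_rot=o["tool_rot"],eef_pos=o["eef_pos"]); print(o["time_s"],o["eef_pos"],o["ft_force"],o["gripper_width"]); return o,p,d
E
python3 -c "
from h import *
wshot('w1')"
```

```text
1.5 [ 492.734 -156.96   331.614] [-0.532 -0.434 -0.483] 85.13937103836813
```

View pics/w1.png

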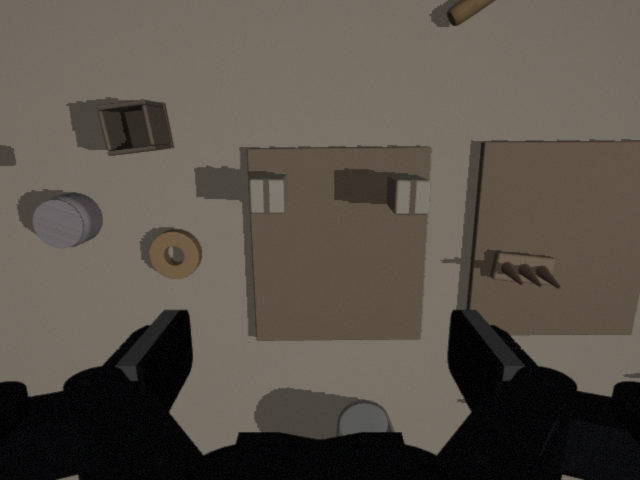

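The wrist view shows the props at (268,196) and (412,197), the cone pack at (525,268), the planter at (135,128) and the ring at (175,254). Measuring these with height masks, contours and rays.

```bash
cat >> h.py <<'E'
def top(KT,d,box,zlo,zhi,z,round=False,q=False):
    P=cloud(KT,d)[...,2]; m=((P>zlo)&(P<zhi)&(d>0)).astype(np.uint8); M=np.zeros_like(m); u0,v0,u1,v1=box; M[v0:v1,u0:u1]=m[v0:v1,u0:u1]
    cs,_=cv2.findContours(M,cv2.RETR_EXTERNAL,cv2.CHAIN_APPROX_NONE); c=np.vstack([k for k in cs if len(k)>5])[:,0]
    w=cast(KT,c,z).astype(np.float32)
    if round:
        h=cv2.convexHull(w)[:,0]; return cv2.minEnclosingCircle(h),cv2.fitEllipse(w)
    return cv2.minAreaRect(w)
def rect_axis(r):  # centre, yaw of sides in (-45,45], size
    b=cv2.boxPoints(r); e=b[1]-b[0]; a=(np.degrees(np.arctan2(e[1],e[0]))+45)%90-45
    return np.array(r[0]),a,r[1]
def load(n):
    f=np.load(n+".npz"); return cam("wrist",f),f["d"],cv2.imread(f"pics/{n}.png")
E
python3 - <<'E'
from h import *
KT,d,p=load('w1'); P=cloud(KT,d)
for n,b,lo,hi,z in(('propR',(235,165,300,230),60,80,72),('propL',(380,165,445,230),60,80,72),('planter',(80,80,190,170),52,70,60),('bar',(480,240,570,295),17,30,24),('shelfP',(235,130,440,355),7,17,12),('shelfC',(465,130,640,345),7,17,12)):
    print(n,*rect_axis(top(KT,d,b,lo,hi,z)))
print('ring',top(KT,d,(140,220,215,290),11,25,18,True))
for v,u in((196,260),(196,278),(196,405),(150,300),(250,160),(262,505),(60,300),(196,420)): print((u,v),P[v,u])
# colour version of props
g=cv2.cvtColor(p,cv2.COLOR_BGR2GRAY)
for u0 in(240,385):
    m=np.zeros_like(g); m[170:225,u0:u0+50]=g[170:225,u0:u0+50]; print(np.percentile(m[170:225,u0:u0+50],[10,50,90]))
    _,t=cv2.threshold(m,130,255,0); c=max(cv2.findContours(t,0,1)[0],key=cv2.contourArea); print(cv2.boundingRect(c),rect_axis(cv2.minAreaRect(cast(KT,c[:,0],72).astype(np.float32))))
cv2.imwrite('pics/w1c.png',np.hstack([cv2.resize(p[160:230,235:295],None,fx=6,fy=6),cv2.resize(p[160:230,380:440],None,fx=6,fy=6)]))
E
```

```text
propR [ 492.154 -210.629] -1.238781 (35.95491409301758, 37.355186462402344)
propL [493.347 -62.946] -0.013618469 (37.12234115600586, 37.01175308227539)
planter [ 424.378 -350.587] 6.84993 (49.6502685546875, 51.99617004394531)
bar [584.623  83.912] -5.9795914 (71.6119613647461, 34.72868347167969)
shelfP [ 564.935 -133.901] 0.540123 (238.8974151611328, 208.86148071289062)
shelfC [557.844 132.355] 0.20195007 (238.40045166015625, 210.71441650390625)
ring (((570.0523071289062, -329.4048767089844), 30.70619010925293), ((570.2766723632812, -329.6354064941406), (58.124141693115234, 60.05350112915039), 33.33344268798828))
(260, 196) [ 492.102 -217.204   71.878]
(278, 196) [ 492.278 -198.906   70.713]
(405, 196) [492.148 -68.882  71.797]
(300, 150) [ 448.761 -178.5     10.22 ]
(160, 250) [ 564.643 -346.104   17.062]
(505, 262) [577.56   62.796  23.84 ]
(300, 60) [ 352.483 -177.777    0.388]
(420, 196) [492.31  -53.287  70.722]
[ 60.  83. 119.]Traceback (most recent call last):
  File "<stdin>", line 11, in <module>
ValueError: max() iterable argument is empty
```

Emit:
jog_arm --steps '[[[0,36,0,0,0,0,8.5],[0,36,0,0,0,0,8.5],[0,36,0,0,0,0,8.5],[0,36,0,0,0,0,8.5],[0,36,0,0,0,0,8.5],[0,36,0,0,0,0,8.5],[0,36,0,0,0,0,8.5],[0,36,0,0,0,0,8.5]]]'

```text
time_s: 2.35
eef_pos: [493.4, 206.0, 331.1]
tool_rot: [[-1.0, -0.002, -0.002], [-0.002, 1.0, -0.0], [0.002, -0.0, -1.0]]
ft_force: [-0.4, -0.7, -0.8]
gripper_width: 84.8
gripper_force: 0.0
```

Emit:
jog_arm --steps '[[[0,0,0,0,0,0,8.5],[0,0,0,0,0,0,8.5]]]'

```text
time_s: 2.55
eef_pos: [493.7, 201.9, 332.2]
tool_rot: [[-1.0, 0.002, -0.0], [0.002, 1.0, -0.001], [0.0, -0.001, -1.0]]
ft_force: [0.5, -0.5, 0.1]
gripper_width: 85.0
gripper_force: 0.0
```

```bash
python3 -c "
from h import *
o,p,d=wshot('w2'); print(o['tool_rot'])"
```

```text
2.55 [493.687 201.897 332.209] [ 0.512 -0.517  0.069] 85.02471418157637
[[-1.     0.002 -0.   ]
 [ 0.002  1.    -0.001]
 [ 0.    -0.001 -1.   ]]
```

View pics/w2.png

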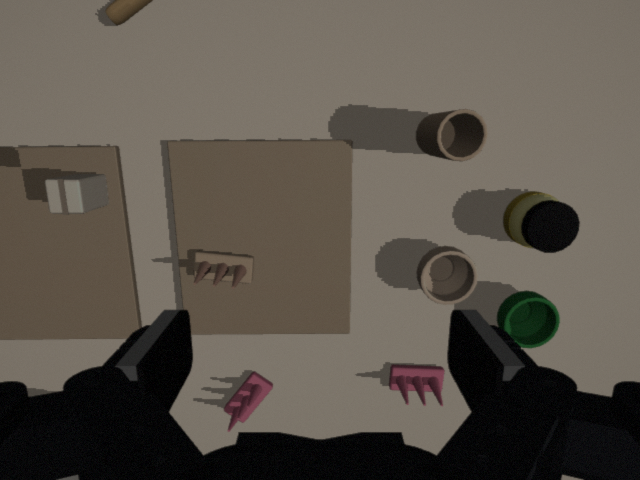

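The wrist view shows the tumbler rim at (459,136), the bowl at (447,276), the jar at (540,222), the green bowl at (528,320) and the cone pack at (223,268).

```bash
python3 - <<'E'
from h import *
KT,d,p=load('w2')
print('tumbler',top(KT,d,(410,100,500,170),88,105,95,True))
print('bowl',top(KT,d,(410,240,485,310),40,52,45,True))
print('green',top(KT,d,(490,285,565,350),40,52,45,True))
print('jar',top(KT,d,(495,190,585,255),53,70,60,True))
for n,b,lo,hi,z in(('propL',(40,165,115,220),62,80,72),('bar',(185,245,265,290),17,30,24),('shelfC',(160,130,360,345),7,17,12)):
    print(n,*rect_axis(top(KT,d,b,lo,hi,z)))
E
```

```text
tumbler (((432.5752868652344, 334.6542053222656), 24.35858726501465), ((432.90521240234375, 334.5826110839844), (46.613731384277344, 47.659420013427734), 176.6129608154297))
bowl (((590.7357788085938, 348.9225769042969), 33.543182373046875), ((591.0343627929688, 349.1739196777344), (64.29356384277344, 65.4463882446289), 131.14968872070312))
green (((645.97802734375, 450.5429382324219), 34.12793731689453), ((646.3016357421875, 450.4354553222656), (59.6124382019043, 62.8029899597168), 137.6750030517578))
jar (((529.0792236328125, 450.1810302734375), 29.754621505737305), ((528.95751953125, 450.7632141113281), (55.057518005371094, 57.7390251159668), 159.89718627929688))
propL [493.363 -57.466] -0.06796265 (39.90816879272461, 37.04808044433594)
bar [584.919  87.635] -6.132538 (69.6556625366211, 35.10512924194336)
shelfC [558.168 134.868] 0.23496246 (238.52456665039062, 208.8822021484375)
```

```bash
python3 -c "
from h import *
print(manip.get_obs()['joint_pos'])"
```

```text
[ 0.692  0.16   0.039  0.    -1.449 -2.266]
```

Emit:
jog_arm --steps '[[[6.1,13.4,15,0,0,-90,8.5],[6.1,13.4,15,0,0,-90,8.5],[6.1,13.4,15,0,0,-90,8.5],[6.1,13.4,15,0,0,-90,8.5],[6.1,13.4,15,0,0,-90,8.5],[6.1,13.4,15,0,0,-90,8.5],[6.1,13.4,15,0,0,-90,8.5],[6.1,13.4,15,0,0,-90,8.5]]]' --force 30

```text
time_s: 3.4
eef_pos: [433.4, 335.8, 182.7]
tool_rot: [[-0.359, -0.933, 0.0], [-0.933, 0.359, 0.0], [-0.0, -0.0, -1.0]]
ft_force: [-0.2, -0.2, 0.9]
gripper_width: 84.9
gripper_force: 0.0
```

Emit:
jog_arm --steps '[[[0,0,0,0,0,-21,8.5],[0,0,0,0,0,-21,8.5],[0,0,3,0,0,-21,8.5],[0,0,6,0,0,-21,8.5],[0,0,9,0,0,-21,8.5],[0,0,12,0,0,-21,8.5],[0,0,13.2,0,0,-21,8.5],[0,0,13.2,0,0,-21,8.5]]]'

```text
time_s: 4.2
eef_pos: [432.7, 335.5, 49.2]
tool_rot: [[-0.007, -1.0, -0.002], [-1.0, 0.007, -0.003], [0.003, 0.002, -1.0]]
ft_force: [0.1, -0.1, -0.7]
gripper_width: 85.1
gripper_force: 0.0
```

Emit:
jog_arm --steps '[[[0,0,0,0,0,0,4.2],[0,0,0,0,0,0,4.2],[0,0,0,0,0,0,4.2],[0,0,0,0,0,0,4.2],[0,0,0,0,0,0,4.2],[0,0,0,0,0,0,4.2]]]' --force 30

```text
time_s: 4.8
eef_pos: [433.5, 338.4, 52.3]
tool_rot: [[-0.004, -1.0, 0.002], [-1.0, 0.004, 0.002], [-0.002, -0.002, -1.0]]
ft_force: [-1.1, -0.4, 5.8]
gripper_width: 45.6
gripper_force: 30.1
```

Emit:
jog_arm --steps '[[[0,0,0,0,0,0,4.2],[0,0,0,0,0,0,4.2],[0,0,0,0,0,0,4.2]]]' --force 40

```text
time_s: 5.1
eef_pos: [433.5, 338.4, 52.4]
tool_rot: [[-0.004, -1.0, 0.002], [-1.0, 0.004, 0.002], [-0.002, -0.002, -1.0]]
ft_force: [-1.6, -1.0, 6.0]
gripper_width: 44.6
gripper_force: 39.8
```

```bash
python3 -c "
from h import *
o=manip.get_obs(); print(o['eef_pos'],o['gripper_width'],o['joint_pos'])
p,d=imaging.grab_frame('side'); cv2.imwrite('pics/s1.png',cv2.resize(p[250:470,130:430],None,fx=2.6,fy=2.6))"
```

```text
[433.45  338.383  52.411] 44.5953395486526 [ 0.958  0.403 -0.365  0.001 -0.799 -0.962]
```

View pics/s1.png

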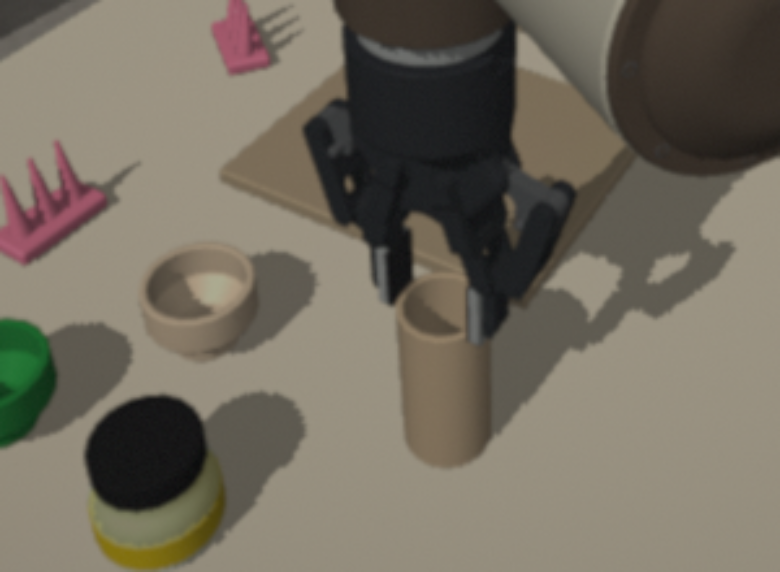

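Emit:
jog_arm --steps '[[[0,0,-2,0,0,0,4.2],[0,0,-4,0,0,0,4.2],[0,0,-6,0,0,0,4.2],[0,0,-8,0,0,0,4.2],[0,0,-10,0,0,0,4.2],[0,0,-12,0,0,0,4.2],[0,0,-12,0,0,0,4.2],[0,0,-12,0,0,0,4.2]]]'

```text
time_s: 5.95
eef_pos: [432.1, 337.2, 169.9]
tool_rot: [[-0.005, -1.0, -0.001], [-1.0, 0.005, 0.0], [-0.0, 0.001, -1.0]]
ft_force: [-0.1, -0.4, -2.0]
gripper_width: 44.8
gripper_force: 41.3
```

```bash
python3 -c "
from h import *
o=manip.get_obs(); print(o['eef_pos'],o['gripper_width'],o['tool_rot'])
p,d=imaging.grab_frame('side'); cv2.imwrite('pics/s2.png',cv2.resize(p[100:460,60:460],None,fx=1.6,fy=1.6))"
```

```text
[432.075 337.233 169.861] 44.75392875875942 [[-0.005 -1.    -0.001]
 [-1.     0.005  0.   ]
 [-0.     0.001 -1.   ]]
```

View pics/s2.png

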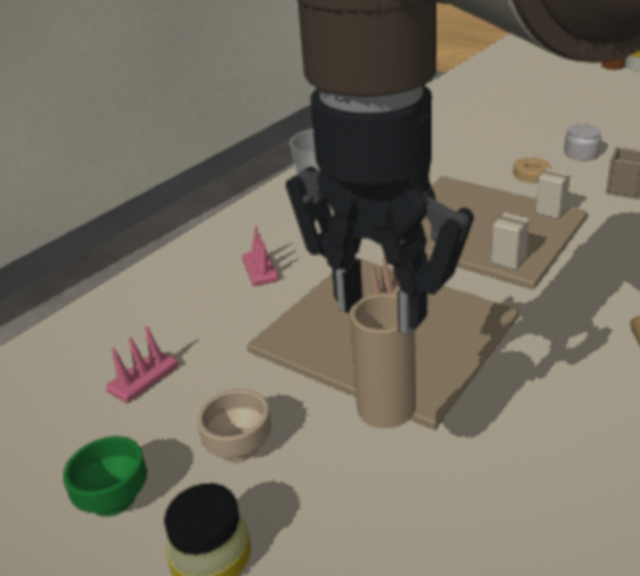

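Emit:
jog_arm --steps '[[[47.2,-6.4,0,0,0,0.3,4.2],[47.2,-6.4,0,0,0,0.3,4.2],[47.2,-6.4,0,0,0,0.3,4.2],[47.2,-6.4,0,0,0,0.3,4.2],[47.2,-6.4,0,0,0,0.3,4.2],[47.2,-6.4,0,0,0,0.3,4.2],[47.2,-6.4,0,0,0,0.3,4.2],[47.2,-6.4,0,0,0,0.3,4.2]]]'

```text
time_s: 6.8
eef_pos: [483.5, -61.1, 168.9]
tool_rot: [[-0.01, -1.0, -0.003], [-1.0, 0.01, -0.0], [0.0, 0.003, -1.0]]
ft_force: [1.8, 0.1, -2.3]
gripper_width: 45.0
gripper_force: 41.3
```

Emit:
jog_arm --steps '[[[7.3,-1.07,0,0,0,-0.6,4.2],[7.3,-1.07,0,0,0,-0.6,4.2],[7.3,-1.07,0,0,0,-0.6,4.2],[7.3,-1.07,0,0,0,-0.6,4.2],[7.3,-1.07,0,0,0,-0.6,4.2]]]'

```text
time_s: 7.3
eef_pos: [494.0, -131.5, 169.5]
tool_rot: [[0.001, -1.0, -0.002], [-1.0, -0.001, 0.0], [-0.0, 0.002, -1.0]]
ft_force: [0.5, 0.3, -2.0]
gripper_width: 44.9
gripper_force: 41.2
```

```bash
python3 -c "
from h import *
o,p,d=wshot('w3'); print(o['tool_rot'])
KT=cam('wrist',o)
P=cloud(KT,d); import collections
cv2.imwrite('pics/w3.png',p)"
```

```text
7.3 [ 493.984 -131.511  169.487] [ 0.494  0.327 -2.026] 44.949280702150816
[[ 0.001 -1.    -0.002]
 [-1.    -0.001  0.   ]
 [-0.     0.002 -1.   ]]
```

View pics/w3.png

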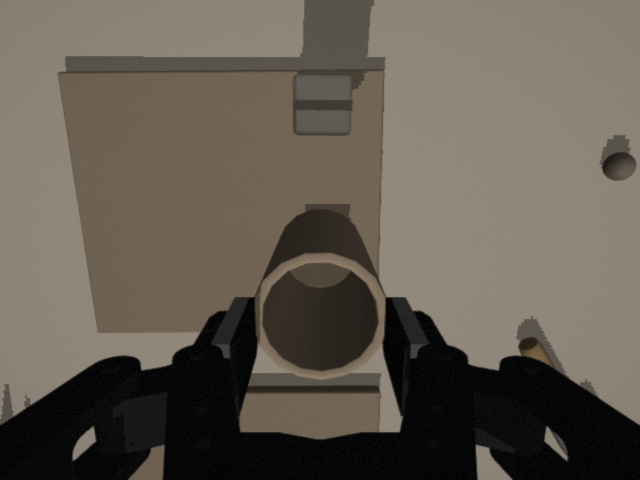

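The tumbler's rim is at (321,316) between the pads and the right prop's top is at (322,103). I'll compute the held tumbler's centre.

```bash
python3 - <<'E'
from h import *
KT,d,p=load('w3'); P=cloud(KT,d)
z=np.median(P[365:375,310:330][...,2]); print('rim z',z, P[258,321],P[373,321])
for zz in(209,213): print(top(KT,d,(250,240,392,385),200,225,zz,True))
print('propR',*rect_axis(top(KT,d,(285,65,360,140),62,80,72)))
E
```

```text
rim z 210.83455681495764 [ 493.581 -155.261  211.605] [ 493.46  -112.485  211.675]
(((493.6703796386719, -128.7106475830078), 30.67750358581543), ((493.837890625, -132.23875427246094), (51.75117111206055, 53.22053146362305), 86.61186218261719))
(((493.688232421875, -130.64901733398438), 29.79617691040039), ((493.85089111328125, -134.0757293701172), (50.26436996459961, 51.69151306152344), 86.61196899414062))
propR [ 492.823 -210.926] 0.12526703 (36.11314392089844, 35.4557991027832)
```

Emit:
jog_arm --steps '[[[0.26,0.05,3,0,0,0,4.2],[0.26,0.05,6,0,0,0,4.2],[0.26,0.05,8,0,0,0,4.2],[0.26,0.05,9.5,0,0,0,4.2],[0.26,0.05,9.9,0,0,0,4.2],[0.26,0.05,10.2,0,0,0,4.2],[0.26,0.05,10.4,0,0,0,4.2],[0.26,0.05,10.4,0,0,0,4.2]]]'

```text
time_s: 8.15
eef_pos: [494.6, -134.6, 66.9]
tool_rot: [[0.001, -1.0, 0.001], [-1.0, -0.001, -0.0], [0.0, -0.001, -1.0]]
ft_force: [0.7, 0.3, -1.5]
gripper_width: 44.7
gripper_force: 41.4
```

Not touching yet (force still −1.5 N).

Emit:
jog_arm --steps '[[[0,0.1,0.1,0,0,0,4.2],[0,0.1,0.2,0,0,0,4.2],[0,0.1,0.2,0,0,0,4.2]]]'

```text
time_s: 8.45
eef_pos: [493.4, -134.9, 65.0]
tool_rot: [[0.001, -1.0, 0.001], [-1.0, -0.001, -0.0], [0.0, -0.001, -1.0]]
ft_force: [-0.7, 0.4, 1.6]
gripper_width: 44.8
gripper_force: 41.8
```

Emit:
jog_arm --steps '[[[0,0,0,0,0,0,5.5],[0,0,0,0,0,0,6.5],[0,0,0,0,0,0,7.5],[0,0,0,0,0,0,7.5],[0,0,-4,0,0,0,7.5],[0,0,-8,0,0,0,7.5],[0,0,-13,0,0,0,8.5],[0,0,-18,0,0,0,8.5]]]'

```text
time_s: 9.25
eef_pos: [492.5, -134.9, 246.1]
tool_rot: [[0.001, -1.0, -0.001], [-1.0, -0.001, -0.0], [0.0, 0.001, -1.0]]
ft_force: [1.2, 0.2, 0.2]
gripper_width: 84.9
gripper_force: 0.0
```

Emit:
jog_arm --steps '[[[21.7,6.85,0,0,0,83,8.5],[21.7,6.85,0,0,0,83,8.5],[21.7,6.85,0,0,0,83,8.5],[21.7,6.85,0,0,0,83,8.5],[21.7,6.85,0,0,0,83,8.5],[21.7,6.85,0,0,0,83,8.5],[21.7,6.85,0,0,0,83,8.5],[21.7,6.85,0,0,0,83,8.5]]]'

```text
time_s: 10.05
eef_pos: [424.3, -352.3, 244.0]
tool_rot: [[-0.934, -0.356, -0.0], [-0.356, 0.934, 0.0], [0.0, 0.0, -1.0]]
ft_force: [-0.5, -0.1, 0.4]
gripper_width: 84.8
gripper_force: 0.0
```

Emit:
jog_arm --steps '[[[0,0,0,0,0,14.5,8.5],[0,0,0,0,0,14.5,8.5],[0,0,0,0,0,14.5,8.5],[0,0,0,0,0,14.5,8.5]]]'

```text
time_s: 10.45
eef_pos: [424.7, -351.9, 244.2]
tool_rot: [[-0.993, -0.12, -0.0], [-0.12, 0.993, 0.0], [0.0, 0.0, -1.0]]
ft_force: [0.5, 0.0, 0.0]
gripper_width: 84.9
gripper_force: 0.0
```

```bash
python3 - <<'E'
from h import *
o,p,d=wshot('w4'); print(o['tool_rot'],o['joint_pos'])
KT=cam('wrist',o); P=cloud(KT,d); z=P[...,2]
m=((z>52)&(z<70)&(d>0)).astype(np.uint8)
for c in cv2.findContours(m,0,1)[0]:
    if cv2.contourArea(c)>200: print(cv2.boundingRect(c),rect_axis(cv2.minAreaRect(cast(KT,c[:,0],60).astype(np.float32))))
m=((z>103)&(z<115)&(d>0)).astype(np.uint8)
for c in cv2.findContours(m,0,1)[0]:
    if len(c)>20: print('tum',cv2.boundingRect(c),cv2.fitEllipse(cast(KT,c[:,0],107).astype(np.float32)))
E
```

```text
10.45 [ 424.656 -351.88   244.199] [0.484 0.034 0.028] 84.9372233594671
[[-0.993 -0.12  -0.   ]
 [-0.12   0.993  0.   ]
 [ 0.     0.    -1.   ]] [-0.398  0.227 -0.091 -0.    -1.252 -1.052]
(551, 313, 25, 24) (array([ 504.071, -116.362]), np.float32(-40.350353), (12.891427993774414, 29.304798126220703))
(600, 298, 40, 44) (array([493.891, -69.516]), np.float32(-0.49978638), (32.894222259521484, 41.84835433959961))
(516, 284, 52, 49) (array([ 486.356, -146.389]), np.float32(-29.557655), (31.134248733520508, 47.904903411865234))
(439, 278, 52, 44) (array([ 484.636, -219.282]), np.float32(-43.943527), (33.51233673095703, 49.308963775634766))
(289, 179, 59, 58) (array([ 423.647, -352.813]), np.float32(6.9439774), (49.16604995727539, 49.619789123535156))
tum (544, 306, 62, 55) ((492.0066223144531, -136.37646484375), (46.67133331298828, 48.326805114746094), 152.00274658203125)
```

Emit:
jog_arm --steps '[[[0.1,-0.1,4,0,0,0,8.5],[0.1,-0.1,8,0,0,0,8.5],[0.1,-0.1,12,0,0,0,8.5],[0.1,-0.1,15,0,0,0,8.5],[0.1,-0.1,18,0,0,0,8.5],[0.1,-0.1,20,0,0,0,8.5],[0.1,-0.1,21.6,0,0,0,8.5],[0.1,-0.1,21.6,0,0,0,8.5]]]'

```text
time_s: 11.3
eef_pos: [422.2, -352.2, 26.0]
tool_rot: [[-0.993, -0.119, -0.005], [-0.119, 0.993, 0.002], [0.004, 0.003, -1.0]]
ft_force: [-1.0, -0.8, 0.3]
gripper_width: 84.9
gripper_force: 0.0
```

Emit:
jog_arm --steps '[[[0,0,0,0,0,0,4.4],[0,0,0,0,0,0,4.4],[0,0,0,0,0,0,4.4],[0,0,0,0,0,0,4.4],[0,0,0,0,0,0,4.4],[0,0,0,0,0,0,4.4]]]' --force 40

```text
time_s: 11.9
eef_pos: [423.9, -353.1, 28.6]
tool_rot: [[-0.993, -0.118, 0.0], [-0.118, 0.993, -0.0], [-0.0, -0.0, -1.0]]
ft_force: [0.4, -0.4, 0.7]
gripper_width: 44.4
gripper_force: 0.0
```

Emit:
jog_arm --steps '[[[0,0,-3,0,0,0,4.4],[0,0,-6,0,0,0,4.4],[0,0,-9,0,0,0,4.4],[0,0,-12,0,0,0,4.4],[0,0,-15,0,0,0,4.4],[0,0,-18,0,0,0,4.4],[0,0,-18,0,0,0,4.4]]]'

```text
time_s: 12.6
eef_pos: [426.1, -354.6, 213.4]
tool_rot: [[-0.993, -0.119, 0.008], [-0.119, 0.993, -0.005], [-0.008, -0.006, -1.0]]
ft_force: [0.4, -0.5, -0.8]
gripper_width: 44.1
gripper_force: 0.0
```

```bash
python3 -c "
from h import *
o,p,d=wshot('w5')"
```

```text
12.6 [ 426.082 -354.632  213.441] [ 0.352 -0.499 -0.832] 44.089972382671114
```

View pics/w5.png

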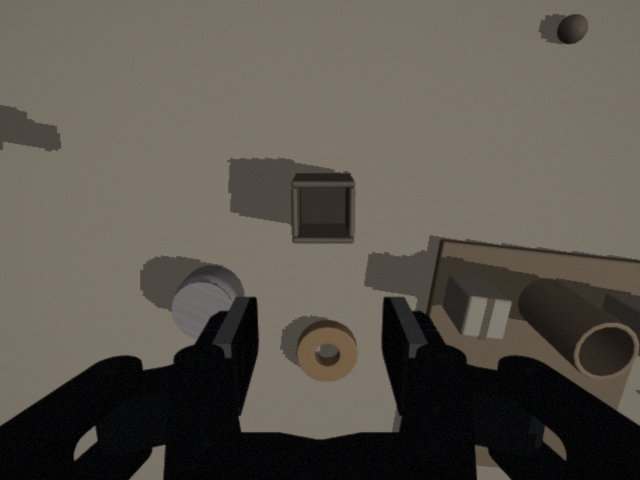

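The planter still stands at (323,208). The jaws only closed to the commanded 44 mm without pressing, so I'll go back and close further.

Emit:
jog_arm --steps '[[[0,0,0,0,0,0,8.5],[0,0,4,0,0,0,8.5],[0,0,7,0,0,0,8.5],[0,0,10,0,0,0,8.5],[0,0,13,0,0,0,8.5],[0,0,16,0,0,0,8.5],[0,0,18,0,0,0,8.5],[0,0,18,0,0,0,8.5]]]'

```text
time_s: 13.45
eef_pos: [420.3, -351.3, 24.0]
tool_rot: [[-0.993, -0.117, -0.009], [-0.117, 0.993, 0.005], [0.008, 0.006, -1.0]]
ft_force: [0.8, 0.4, 0.4]
gripper_width: 84.9
gripper_force: 0.0
```

Emit:
jog_arm --steps '[[[0,0,0,0,0,0,2.5],[0,0,0,0,0,0,2.5],[0,0,0,0,0,0,2.5],[0,0,0,0,0,0,2.5],[0,0,0,0,0,0,2.5],[0,0,0,0,0,0,2.5],[0,0,0,0,0,0,2.5]]]' --force 40

```text
time_s: 14.15
eef_pos: [423.9, -353.0, 28.5]
tool_rot: [[-0.993, -0.118, 0.0], [-0.118, 0.993, -0.0], [-0.0, -0.0, -1.0]]
ft_force: [-0.3, -0.3, -0.4]
gripper_width: 24.5
gripper_force: 0.0
```

```bash
python3 -c "
from h import *
p,d=imaging.grab_frame('scene'); q,d=imaging.grab_frame('side')
cv2.imwrite('pics/s3.png',np.hstack([cv2.resize(p[200:320,80:220],(400,343)),cv2.resize(q[120:240,370:510],(400,343))]))"
```

```text
(no output)
```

View pics/s3.png

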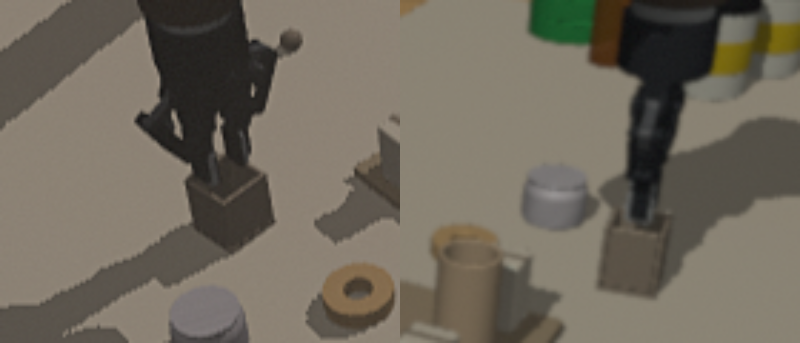

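The fingertips sit at or above the planter's rim, higher than the nominal TCP suggests. I'll read the tip positions in the tool frame from the wrist depth.

```bash
python3 - <<'E'
from h import *
for n in('w5','w4','w2'):
    f=np.load(n+'.npz'); d=f['d']; c=imaging.calibration('wrist')
    P=cloud((c['camera_matrix'],c['hand_eye']),d)
    m=(d>0)&(P[...,2]<5)&(P[...,2]>-120)
    Q=P[m]; print(n,len(Q),'max z',np.percentile(Q[:,2],[90,99,99.9]))
    i=np.where(m&(P[...,2]>np.percentile(Q[:,2],99)))
    print(np.c_[i[1],i[0],P[i]][::max(1,len(i[0])//8)])
E
```

```text
w5 55999 max z [-74.123 -45.849 -39.753]
[[235.    297.     10.743 -27.848 -42.405]
 [391.    298.     10.728  24.883 -43.155]
 [249.    300.     11.043 -22.554 -45.791]
 [384.    306.      7.548  22.743 -42.505]
 [254.    314.      6.038 -21.092 -45.806]
 [382.    323.     -0.465  22.875 -38.867]
 [382.    334.     -3.883  22.772 -40.548]
 [381.    343.     -8.401  22.858 -38.598]]
w4 45859 max z [-69.764 -53.183 -49.654]
[[176.    310.     10.52  -44.495 -52.828]
 [454.    316.      8.664  43.299 -53.089]
 [452.    323.      5.493  43.402 -51.468]
 [187.    330.      2.975 -42.016 -51.507]
 [189.    337.      0.351 -41.655 -51.231]
 [188.    344.     -1.266 -41.608 -52.92 ]
 [192.    351.     -5.996 -41.841 -48.867]
 [190.    358.     -7.016 -41.778 -51.653]
 [449.    369.    -10.415  43.357 -52.614]]
w2 45832 max z [-69.736 -53.11  -49.702]
[[166.    310.     10.591 -47.586 -52.998]
 [454.    316.      8.456  43.454 -52.629]
 [189.    323.      4.694 -41.697 -49.932]
 [187.    330.      3.402 -41.722 -52.377]
 [189.    337.      0.429 -41.604 -51.385]
 [190.    344.     -2.325 -41.628 -50.921]
 [192.    351.     -5.968 -41.824 -48.919]
 [191.    358.     -6.947 -41.409 -51.773]
 [190.    369.    -10.25  -41.63  -53.02 ]]
```

The pads' tips lie about 40 mm (closed to 44) to 50 mm (open) behind the reported TCP, so grasps must go about 40 mm lower. I'll raise, open and go back down.

Emit:
jog_arm --steps '[[[0,0,-4,0,0,0,2.5],[0,0,-4,0,0,0,8.5],[0,0,-4,0,0,0,8.5],[0,0,-4,0,0,0,8.5],[0,0,-4,0,0,0,8.5],[0,0,-4,0,0,0,8.5],[0,0,-4,0,0,0,8.5],[0,0,-1,0,0,0,8.5]]]'

```text
time_s: 15.05
eef_pos: [427.2, -354.8, 41.4]
tool_rot: [[-0.993, -0.119, 0.008], [-0.119, 0.993, -0.005], [-0.007, -0.006, -1.0]]
ft_force: [0.5, -0.5, 0.4]
gripper_width: 84.8
gripper_force: 0.0
```

Emit:
jog_arm --steps '[[[0,0,1,0,0,0,8.5],[0,0,2,0,0,0,8.5],[0,0,3,0,0,0,8.5],[0,0,4,0,0,0,8.5],[0,0,5.1,0,0,0,8.5],[0,0,5.1,0,0,0,8.5]]]'

```text
time_s: 15.65
eef_pos: [422.7, -352.5, -14.3]
tool_rot: [[-0.993, -0.118, -0.003], [-0.118, 0.993, 0.001], [0.003, 0.002, -1.0]]
ft_force: [-0.3, 0.0, -0.2]
gripper_width: 85.1
gripper_force: 0.0
```

Emit:
jog_arm --steps '[[[0,0,0,0,0,0,4],[0,0,0,0,0,0,4],[0,0,0,0,0,0,4],[0,0,0,0,0,0,4],[0,0,0,0,0,0,4],[0,0,0,0,0,0,4]]]' --force 40

```text
time_s: 16.25
eef_pos: [424.4, -353.3, -12.0]
tool_rot: [[-0.993, -0.118, 0.001], [-0.118, 0.993, -0.001], [-0.001, -0.001, -1.0]]
ft_force: [0.3, 0.2, 4.5]
gripper_width: 49.7
gripper_force: 42.5
```

Emit:
jog_arm --steps '[[[0,0,-4,0,0,0,4],[0,0,-8,0,0,0,4],[0,0,-12,0,0,0,4],[-4,5,-16,0,0,2,4],[-8,9,-18,0,0,4,4],[-11,12.5,-18,0,0,7.3,4],[-14,16,-18,0,0,7.3,4],[-17.2,19.7,-18,0,0,7.3,4]]]'

```text
time_s: 17.05
eef_pos: [558.1, -155.1, 166.8]
tool_rot: [[-1.0, 0.01, -0.0], [0.01, 1.0, 0.001], [0.0, 0.001, -1.0]]
ft_force: [0.0, -0.6, -2.4]
gripper_width: 49.4
gripper_force: 42.6
```

Emit:
jog_arm --steps '[[[0,0,0,0,0,0,4],[0,0,0,0,0,0,4],[0,0,0,0,0,0,4]]]'

```text
time_s: 17.35
eef_pos: [556.7, -157.3, 165.9]
tool_rot: [[-1.0, 0.01, -0.002], [0.01, 1.0, 0.0], [0.002, 0.0, -1.0]]
ft_force: [-0.3, -0.3, -1.0]
gripper_width: 49.4
gripper_force: 42.8
```

```bash
python3 - <<'E'
from h import *
o,p,d=wshot('w6'); print(o['tool_rot'])
KT=cam('wrist',o); P=cloud(KT,d); z=P[...,2]
for a,b,zz in((98,118,107),(62,80,72),(213,245,228)):
  m=((z>a)&(z<b)&(d>0)).astype(np.uint8)
  for c in cv2.findContours(m,0,1)[0]:
    if len(c)>25 and cv2.contourArea(c)>150:
        w=cast(KT,c[:,0],zz).astype(np.float32); print(zz,cv2.boundingRect(c),rect_axis(cv2.minAreaRect(w)),cv2.fitEllipse(w)[:2], np.median(P[m>0][:,2]))
E
```

```text
17.35 [ 556.704 -157.349  165.881] [-0.254 -0.259 -1.031] 49.44568697194347
[[-1.     0.01  -0.002]
 [ 0.01   1.     0.   ]
 [ 0.002  0.    -1.   ]]
107 (316, 87, 88, 92) (array([ 493.209, -134.629]), np.float32(-0.6420212), (46.56117630004883, 47.043426513671875)) ((493.16412353515625, -134.7654571533203), (46.56562805175781, 46.616783142089844)) 105.957213433534
72 (439, 102, 65, 62) (array([493.681, -63.665]), np.float32(-0.43278885), (37.65570831298828, 36.16975021362305)) ((493.6151428222656, -63.360816955566406), (40.722110748291016, 42.4902458190918)) 71.14559572074566
72 (200, 102, 62, 63) (array([ 492.664, -210.104]), np.float32(-0.4744377), (36.352149963378906, 36.781341552734375)) ((492.6767578125, -210.1816864013672), (40.41693115234375, 41.45302963256836)) 71.14559572074566
72 (328, 98, 62, 70) (array([ 493.394, -131.509]), np.float32(-6.710701), (35.81431198120117, 40.83781433105469)) ((493.2105712890625, -134.64552307128906), (39.437747955322266, 39.86993408203125)) 71.14559572074566
228 (181, 260, 278, 179) (array([ 556.551, -156.55 ]), np.float32(0.14920807), (59.16450119018555, 82.92391967773438)) ((556.3558349609375, -156.52960205078125), (62.0429801940918, 72.78596496582031)) 233.3459363171906
```

View pics/w6.png

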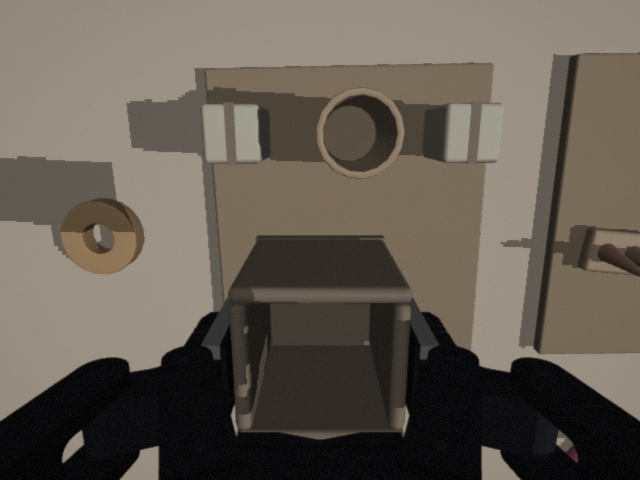

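The wrist view shows the props at (232,133) and (472,132), the tumbler at (360,133) about 2 mm off the middle, and the planter held square. I'll shift the planter and lower it.

Emit:
jog_arm --steps '[[[-1.6,2.2,4,0,0,0,4],[-1.6,2.2,8,0,0,0,4],[-1.6,2.2,11,0,0,0,4],[-1.6,2.2,13.5,0,0,0,4],[-1.6,2.2,15,0,0,0,4],[-1.6,2.2,16,0,0,0,4],[-1.6,2.2,16.3,0,0,0,4],[-1.6,2.2,16.3,0,0,0,4]]]'

```text
time_s: 18.2
eef_pos: [574.0, -135.8, 4.0]
tool_rot: [[-1.0, 0.01, 0.0], [0.01, 1.0, -0.0], [-0.0, -0.0, -1.0]]
ft_force: [0.6, 0.7, -2.0]
gripper_width: 49.4
gripper_force: 42.8
```

Emit:
jog_arm --steps '[[[0,0,0,0,0,0,4],[0,0,0,0,0,0,4]]]'

```text
time_s: 18.4
eef_pos: [574.7, -135.3, 4.8]
tool_rot: [[-1.0, 0.009, 0.002], [0.009, 1.0, -0.0], [-0.002, -0.0, -1.0]]
ft_force: [-0.0, -0.6, -2.0]
gripper_width: 49.4
gripper_force: 42.8
```

Emit:
jog_arm --steps '[[[0.15,0,0.15,0,0,0,4],[0.15,0,0.3,0,0,0,4],[0.15,0,0.45,0,0,0,4],[0.15,0,0.45,0,0,0,4]]]'

```text
time_s: 18.8
eef_pos: [572.6, -135.2, 0.0]
tool_rot: [[-1.0, 0.009, 0.0], [0.009, 1.0, -0.0], [-0.0, -0.0, -1.0]]
ft_force: [-2.3, 0.9, 4.3]
gripper_width: 49.5
gripper_force: 43.3
```

Emit:
jog_arm --steps '[[[0,0,0,0,0,0,6],[0,0,0,0,0,0,7],[0,0,0,0,0,0,7.5],[0,0,0,0,0,0,7.5],[0,0,-5,0,0,0,8.5],[0,0,-10,0,0,0,8.5],[0,0,-15,0,0,0,8.5],[0,-10,-20,0,0,0,8.5]]]'

```text
time_s: 19.6
eef_pos: [575.3, -177.7, 177.8]
tool_rot: [[-1.0, 0.002, 0.01], [0.002, 1.0, -0.001], [-0.01, -0.001, -1.0]]
ft_force: [1.8, -0.7, 0.4]
gripper_width: 84.8
gripper_force: 0.0
```

Emit:
jog_arm --steps '[[[0,0,0,0,0,0,8.5],[0,0,0,0,0,0,8.5]]]'

```text
time_s: 19.8
eef_pos: [571.8, -180.4, 171.6]
tool_rot: [[-1.0, 0.011, 0.001], [0.011, 1.0, 0.001], [-0.001, 0.001, -1.0]]
ft_force: [0.0, 0.1, -0.9]
gripper_width: 85.3
gripper_force: 0.0
```

```bash
cat >> h.py <<'E'
def scan(KT,d,bands,minlen=25):
    P=cloud(KT,d); z=P[...,2]
    for a,b,zz in bands:
        m=((z>a)&(z<b)&(d>0)).astype(np.uint8)
        for c in cv2.findContours(m,0,1)[0]:
            if len(c)>minlen and cv2.contourArea(c)>250:
                w=cast(KT,c[:,0],zz).astype(np.float32); r=rect_axis(cv2.minAreaRect(w))
                if max(r[2])<110: print(zz,cv2.boundingRect(c),r[0],round(float(r[1]),1),np.array(r[2]),np.array(cv2.fitEllipse(w)[0]))
E
python3 - <<'E'
from h import *
o,p,d=wshot('w7'); print(o['tool_rot'],o['joint_pos'])
scan(cam('wrist',o),d,((62,80,72),(99,118,107),(11,25,18)))
E
```

```text
19.8 [ 571.787 -180.4    171.637] [ 0.012  0.095 -0.94 ] 85.26344559010485
[[-1.     0.011  0.001]
 [ 0.011  1.     0.001]
 [-0.001  0.001 -1.   ]] [-0.036  0.358 -0.092 -0.001 -1.121 -1.545]
72 (349, 193, 78, 75) [ 571.476 -135.122] -0.6 [50.113 50.353] [ 571.545 -135.121]
72 (238, 76, 60, 63) [ 492.702 -210.693] -0.4 [35.854 36.432] [ 492.839 -210.724]
72 (474, 75, 66, 63) [493.651 -63.907] -0.6 [37.755 36.377] [493.747 -63.817]
72 (375, 71, 52, 70) [ 491.143 -126.958] 14.7 [40.495 27.361] [ 493.358 -135.153]
107 (357, 57, 89, 92) [ 493.163 -135.029] -0.6 [47.402 46.505] [ 493.36  -135.185]
18 (403, 434, 40, 16) [780.482 -87.855] -12.0 [38.161 12.54 ] [780.486 -89.471]
18 (90, 179, 79, 75) [ 570.71  -329.066] 13.6 [58.722 60.956] [ 570.615 -329.115]
18 (0, 138, 15, 57) [ 531.765 -417.387] -11.5 [10.481 42.845] [ 531.491 -418.403]
```

View pics/w7.png

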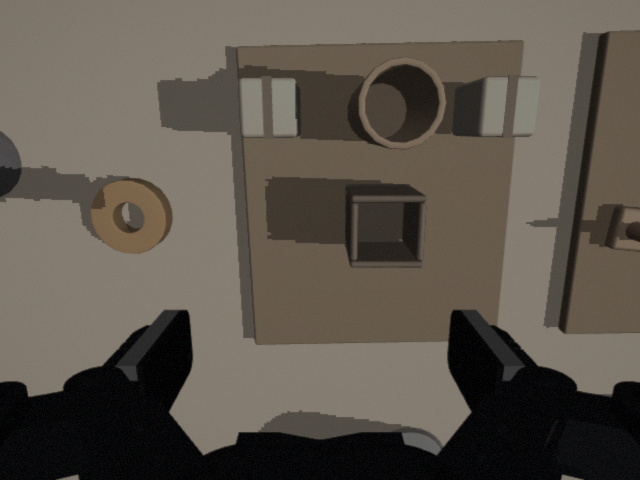

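The planter at (387,229) is square behind the tumbler (401,103) with a gap of about 3 cm. Now the ring at (131,216).

Emit:
jog_arm --steps '[[[0,-15,0,0,0,-90.6,8.5],[0,-15,0,0,0,-90.6,8.5],[0,-15,0,0,0,-90.6,8.5],[0,-15,5,0,0,-90.6,8.5],[0,-15,10,0,0,-90.6,8.5],[0,-15,10,0,0,-90.6,8.5],[0,-15,10,0,0,-90.6,8.5],[0,-15,10,0,0,-90.6,8.5]]]'

```text
time_s: 20.65
eef_pos: [569.6, -328.5, 68.6]
tool_rot: [[-0.385, -0.923, -0.005], [-0.923, 0.385, 0.002], [0.0, 0.005, -1.0]]
ft_force: [0.9, -0.5, -0.5]
gripper_width: 84.8
gripper_force: 0.0
```

Emit:
jog_arm --steps '[[[0,0,0,0,0,-22,8.5],[0,0,0,0,0,-22,8.5],[0,0,0,0,0,-22,8.5],[0,0,0,0,0,-22,8.5]]]'

```text
time_s: 21.05
eef_pos: [570.0, -328.6, 69.6]
tool_rot: [[-0.018, -1.0, -0.004], [-1.0, 0.018, 0.001], [-0.001, 0.004, -1.0]]
ft_force: [0.5, -0.1, 1.2]
gripper_width: 84.8
gripper_force: 0.0
```

```bash
python3 - <<'E'
from h import *
o,p,d=wshot('w8'); print(o['tool_rot'],o['joint_pos'])
scan(cam('wrist',o),d,((11,25,18),))
E
```

```text
21.05 [ 569.96  -328.572   69.606] [ 0.474 -0.142  1.218] 84.7528601805865
[[-0.018 -1.    -0.004]
 [-1.     0.018  0.001]
 [-0.001  0.004 -1.   ]] [-0.278  0.544 -0.06  -0.    -0.97   0.26 ]
18 (264, 191, 106, 105) [ 571.211 -331.878] -20.7 [59.014 58.494] [ 571.351 -331.857]
18 (341, 10, 78, 72) [ 542.289 -428.039] -39.2 [14.031 49.001] [ 513.887 -462.794]
```

Emit:
jog_arm --steps '[[[0.33,-0.13,2,0,0,-1,8.5],[0.33,-0.13,4,0,0,-1,8.5],[0.33,-0.13,6,0,0,-1,8.5],[0.33,-0.13,8,0,0,-1,8.5],[0.33,-0.13,9,0,0,-1,8.5],[0.33,-0.13,10,0,0,-1,8.5],[0.33,-0.13,10.5,0,0,-1,8.5],[0.33,-0.13,10.5,0,0,-1,8.5]]]'

```text
time_s: 21.9
eef_pos: [571.8, -333.1, -33.8]
tool_rot: [[-0.002, -1.0, -0.001], [-1.0, 0.002, 0.0], [-0.0, 0.001, -1.0]]
ft_force: [-0.4, -0.8, 0.0]
gripper_width: 85.2
gripper_force: 0.0
```

Emit:
jog_arm --steps '[[[0,0,0.2,0,0,0,8.5],[0,0,0.4,0,0,0,8.5],[0,0,0.4,0,0,0,8.5]]]'

```text
time_s: 22.2
eef_pos: [572.1, -333.3, -37.1]
tool_rot: [[-0.001, -1.0, 0.001], [-1.0, 0.001, -0.0], [0.0, -0.001, -1.0]]
ft_force: [-0.9, 1.1, -0.2]
gripper_width: 85.1
gripper_force: 0.0
```

Emit:
jog_arm --steps '[[[0,0,0.3,0,0,0,5],[0,0,0.3,0,0,0,5],[0,0,0.3,0,0,0,5],[0,0,0.3,0,0,0,5],[0,0,0.3,0,0,0,5],[0,0,0.3,0,0,0,5]]]' --force 40

```text
time_s: 22.8
eef_pos: [572.3, -333.3, -40.0]
tool_rot: [[-0.001, -1.0, 0.001], [-1.0, 0.001, -0.0], [0.0, -0.001, -1.0]]
ft_force: [0.4, 1.0, 3.3]
gripper_width: 59.1
gripper_force: 43.2
```

Emit:
jog_arm --steps '[[[0,0,-5,0,0,0,5],[0,0,-10,0,0,0,5],[0,0,-15,0,0,0,5],[-4,0,-17,0,0,0,5],[-8,-0.3,-17,0,0,0,5],[-13,-0.6,-17,0,0,0,5],[-18,-0.8,-17,0,0,0,5],[-23,-1,-17,0,0,0,5]]]'

```text
time_s: 23.6
eef_pos: [581.5, -101.6, 129.1]
tool_rot: [[-0.002, -1.0, -0.001], [-1.0, 0.002, 0.0], [-0.0, 0.001, -1.0]]
ft_force: [0.4, -0.1, -0.9]
gripper_width: 59.4
gripper_force: 43.8
```

Emit:
jog_arm --steps '[[[-28.4,-1.3,0,0,0,0,5],[-28.4,-1.3,0,0,0,0,5],[-28.4,-1.3,0,0,0,0,5],[-28.4,-1.3,0,0,0,0,5],[-28.4,-1.3,0,0,0,0,5],[-28.4,-1.3,0,0,0,0,5],[-28.4,-1.3,0,0,0,0,5],[-28.4,-1.3,0,0,0,0,5]]]'

```text
time_s: 24.4
eef_pos: [594.9, 181.1, 128.7]
tool_rot: [[0.0, -1.0, -0.002], [-1.0, -0.0, -0.001], [0.001, 0.002, -1.0]]
ft_force: [-0.5, -0.5, -0.5]
gripper_width: 58.5
gripper_force: 43.8
```

```bash
python3 - <<'E'
from h import *
o,p,d=wshot('w9'); print(o['tool_rot'],o['joint_pos'])
scan(cam('wrist',o),d,((17,30,24),(165,200,188)))
E
```

```text
24.4 [594.877 181.127 128.668] [-0.489 -0.503 -0.535] 58.54671156354715
[[ 0.    -1.    -0.002]
 [-1.    -0.    -0.001]
 [ 0.001  0.002 -1.   ]] [ 0.555  0.431 -0.091 -0.    -1.05  -0.555]
24 (32, 101, 22, 22) [768.783 105.379] -6.3 [12.699 12.648] [769.245 105.241]
24 (0, 79, 24, 21) [785.88   92.605] -14.4 [12.066 13.808] [786.242  92.416]
24 (301, 17, 65, 124) [586.929  86.92 ] -6.0 [69.071 33.536] [586.94  86.85]
188 (165, 247, 309, 184) [595.989 182.081] -37.3 [67.049 75.379] [594.935 179.862]
```

View pics/w9.png

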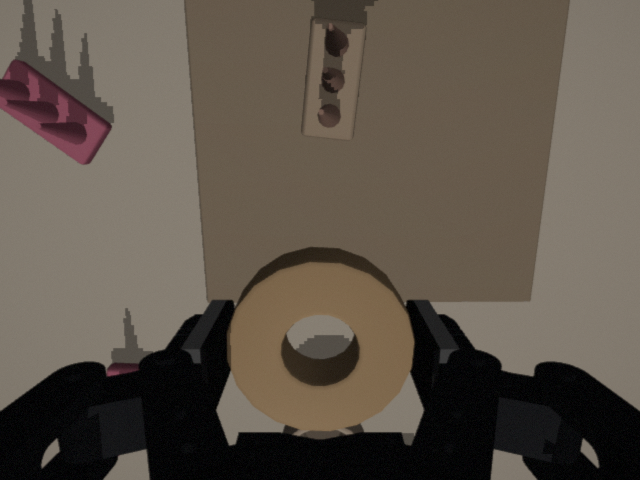

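The ring is held level at (321,345) and the cone pack is at (333,79), yaw −6°. Lowering the ring.

Emit:
jog_arm --steps '[[[0,-0.2,4,0,0,0,5],[0,-0.2,8,0,0,0,5],[0,-0.2,11,0,0,0,5],[0,-0.2,13,0,0,0,5],[0,-0.2,14.5,0,0,0,5],[0,-0.2,15.2,0,0,0,5],[0,-0.2,15.2,0,0,0,5],[0,-0.2,15.2,0,0,0,5]]]'

```text
time_s: 25.25
eef_pos: [598.3, 180.2, -21.6]
tool_rot: [[-0.002, -1.0, 0.001], [-1.0, 0.002, 0.0], [-0.0, -0.001, -1.0]]
ft_force: [-1.2, -0.1, -0.3]
gripper_width: 58.9
gripper_force: 43.7
```

Emit:
jog_arm --steps '[[[0,0,0.1,0,0,0,5],[0,0,0.2,0,0,0,5],[0,0,0.3,0,0,0,5],[0,0,0.3,0,0,0,5]]]'

```text
time_s: 25.65
eef_pos: [597.6, 180.6, -25.2]
tool_rot: [[-0.001, -1.0, 0.0], [-1.0, 0.001, 0.0], [-0.0, -0.0, -1.0]]
ft_force: [-0.4, -0.7, -0.3]
gripper_width: 58.8
gripper_force: 43.8
```

Emit:
jog_arm --steps '[[[0,-0.05,0.1,0,0,0,5],[0,0,0.2,0,0,0,5],[0,0,0.3,0,0,0,5],[0,0,0.3,0,0,0,5]]]'

```text
time_s: 26.05
eef_pos: [597.6, 180.6, -28.1]
tool_rot: [[-0.001, -1.0, -0.0], [-1.0, 0.001, -0.0], [0.0, 0.0, -1.0]]
ft_force: [-2.2, 0.2, 2.8]
gripper_width: 58.7
gripper_force: 44.0
```

Emit:
jog_arm --steps '[[[0,0,0,0,0,0,7],[0,0,0,0,0,0,8],[0,0,0,0,0,0,8.5],[0,0,-4,0,0,0,8.5],[0,0,-9,0,0,0,8.5],[0,0,-14,0,0,0,8.5],[0,0,-19,0,0,0,8.5],[0,0,-19,0,0,0,8.5]]]'

```text
time_s: 26.85
eef_pos: [602.5, 182.4, 170.9]
tool_rot: [[0.0, -1.0, 0.016], [-1.0, 0.0, 0.007], [-0.007, -0.016, -1.0]]
ft_force: [0.2, 0.2, 0.1]
gripper_width: 85.0
gripper_force: 0.0
```

Emit:
jog_arm --steps '[[[0,0,0,0,0,0,8.5],[0,0,0,0,0,0,8.5]]]'

```text
time_s: 27.05
eef_pos: [596.7, 180.2, 160.2]
tool_rot: [[-0.002, -1.0, -0.003], [-1.0, 0.002, -0.001], [0.001, 0.003, -1.0]]
ft_force: [-0.6, 1.0, -0.3]
gripper_width: 84.9
gripper_force: 0.0
```

```bash
python3 - <<'E'
from h import *
o,p,d=wshot('w10')
scan(cam('wrist',o),d,((19,26,24),(25.5,37,30),(40,52,45)))
E
```

```text
27.05 [596.664 180.213 160.173] [-0.588  0.983 -0.343] 84.88136907607223
24 (305, 31, 59, 110) [586.969  86.91 ] -6.0 [69.164 33.587] [586.96   86.776]
30 (286, 384, 78, 35) [593.114 329.884] 2.4 [64.062 30.823] [591.345 372.84 ]
30 (278, 184, 81, 79) [597.597 181.865] -0.1 [58.351 58.723] [597.703 182.132]
45 (285, 394, 81, 40) [592.725 331.161] 1.7 [63.914 34.804] [592.222 346.342]
```

Emit:
jog_arm --steps '[[[-17,0.42,0,0,0,0,8.5],[-17,0.42,0,0,0,0,8.5],[-17,0.42,0,0,0,0,8.5],[-17,0.42,0,0,0,0,8.5],[-17,0.42,0,0,0,0,8.5],[-17,0.42,0,0,0,0,8.5]]]'

```text
time_s: 27.7
eef_pos: [593.0, 350.0, 159.8]
tool_rot: [[-0.001, -1.0, -0.003], [-1.0, 0.001, -0.002], [0.002, 0.003, -1.0]]
ft_force: [0.9, -0.5, 0.9]
gripper_width: 84.8
gripper_force: 0.0
```

```bash
python3 - <<'E'
from h import *
o,p,d=wshot('w11'); print(o['tool_rot'])
scan(cam('wrist',o),d,((25.5,37,30),(38,54,45)))
E
```

```text
27.7 [593.012 350.036 159.779] [ 0.903 -0.487  0.862] 84.76733774463659
[[-0.001 -1.    -0.003]
 [-1.     0.001 -0.002]
 [ 0.002  0.003 -1.   ]]
30 (212, 339, 72, 47) [653.202 467.516] -16.6 [33.113 56.802] [648.06  450.182]
30 (359, 310, 79, 60) [534.732 440.592] 20.9 [62.102 40.861] [528.167 458.151]
30 (211, 308, 81, 46) [642.601 432.441] -17.3 [29.369 64.38 ] [651.835 461.57 ]
30 (282, 217, 78, 46) [592.747 364.136] -3.1 [32.849 56.559] [592.266 350.263]
30 (278, 0, 68, 17) [597.892 208.788] 0.0 [43.158  9.342] [597.59  207.929]
45 (366, 324, 70, 44) [536.401 437.329] 21.4 [55.337 26.343] [512.742 495.825]
45 (204, 314, 87, 81) [647.632 449.892] -20.3 [67.339 64.711] [647.846 449.887]
45 (274, 179, 94, 92) [592.143 349.514] -0.1 [64.798 64.881] [592.353 349.545]
```

Emit:
jog_arm --steps '[[[0,0.08,4,0,0,0,8.5],[0,0.08,8,0,0,0,8.5],[0,0.08,11,0,0,0,8.5],[0,0.08,13,0,0,0,8.5],[0,0.08,15,0,0,0,8.5],[0,0.08,17,0,0,0,8.5],[0,0.08,18,0,0,0,8.5],[0,0.08,18,0,0,0,8.5]]]'

```text
time_s: 28.55
eef_pos: [592.2, 348.5, -19.9]
tool_rot: [[-0.003, -1.0, -0.003], [-1.0, 0.003, -0.002], [0.002, 0.003, -1.0]]
ft_force: [-1.0, -0.0, 0.3]
gripper_width: 85.1
gripper_force: 0.0
```

Emit:
jog_arm --steps '[[[0,0,0,0,0,0,8.5],[0,0,0,0,0,0,5.6],[0,0,0,0,0,0,5.6],[0,0,0,0,0,0,5.6],[0,0,0,0,0,0,5.6],[0,0,0,0,0,0,5.6]]]' --force 30

```text
time_s: 29.15
eef_pos: [593.8, 351.2, -16.4]
tool_rot: [[-0.001, -1.0, 0.002], [-1.0, 0.001, 0.001], [-0.001, -0.002, -1.0]]
ft_force: [-1.2, -1.1, 5.5]
gripper_width: 65.0
gripper_force: 33.9
```

Emit:
jog_arm --steps '[[[0,0,-4,0,0,0,5.6],[0,0,-8,0,0,0,5.6],[0,0,-12,0,0,0,5.6],[4,-0.2,-13,0,0,0,5.6],[8,-0.4,-13,0,0,0,5.6],[12,-0.4,-13,0,0,0,5.6],[16.8,-0.4,-13,0,0,0,5.6],[16.8,-0.4,-13,0,0,0,5.6]]]'

```text
time_s: 29.95
eef_pos: [595.3, 177.5, 111.4]
tool_rot: [[-0.007, -1.0, -0.003], [-1.0, 0.007, -0.001], [0.001, 0.003, -1.0]]
ft_force: [0.1, 0.4, -1.2]
gripper_width: 65.3
gripper_force: 34.2
```

Emit:
jog_arm --steps '[[[0,0,0,0,0,0,5.6],[0,0,0,0,0,0,5.6]]]'

```text
time_s: 30.15
eef_pos: [596.7, 183.2, 111.6]
tool_rot: [[-0.001, -1.0, 0.0], [-1.0, 0.001, 0.0], [-0.0, -0.0, -1.0]]
ft_force: [0.9, 0.5, -1.6]
gripper_width: 65.4
gripper_force: 34.3
```

```bash
python3 - <<'E'
from h import *
o,p,d=wshot('w12'); KT=cam('wrist',o); P=cloud(KT,d)
# rim of the bowl: light-coloured pixels at its height, between the pads
hsv=cv2.cvtColor(p,cv2.COLOR_BGR2HSV)
zr=o['eef_pos'][2]+16.4+45; print('rim z expected',zr)
m=(abs(P[...,2]-zr)<4)&(d>0)&(hsv[...,2]>60); Q=P[m]; print(len(Q),np.median(Q[:,2]),Q[:,:2].min(0),Q[:,:2].max(0))
A=np.c_[2*Q[:,:2],np.ones(len(Q))]; s=np.linalg.lstsq(A,(Q[:,:2]**2).sum(1),rcond=None)[0]; print(s[:2],np.sqrt(s[2]+s[0]**2+s[1]**2))
E
```

```text
30.15 [596.714 183.184 111.554] [ 0.93   0.546 -1.602] 65.39927302024257
rim z expected 172.9537100669794
8576 171.97049674778 [550.216 149.648] [643.094 215.139]
[596.531 182.207] 30.248794407683707
```

View pics/w12.png

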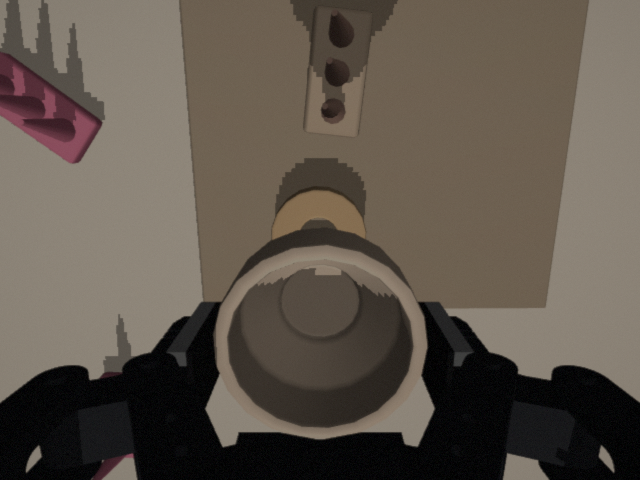

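The bowl is held level at (321,340), directly above the ring at (319,215). Lowering it.

Emit:
jog_arm --steps '[[[0,-0.1,3,0,0,0,5.6],[0,-0.1,5.5,0,0,0,5.6],[0,-0.1,7.5,0,0,0,5.6],[0,-0.1,8.8,0,0,0,5.6],[0,-0.1,9.2,0,0,0,5.6],[0,-0.1,9.2,0,0,0,5.6],[0,-0.1,9.2,0,0,0,5.6]]]'

```text
time_s: 30.9
eef_pos: [598.5, 183.3, 20.7]
tool_rot: [[-0.001, -1.0, 0.002], [-1.0, 0.001, 0.001], [-0.001, -0.002, -1.0]]
ft_force: [-0.2, -0.5, -1.4]
gripper_width: 65.2
gripper_force: 34.2
```

Emit:
jog_arm --steps '[[[0,0,0.1,0,0,0,5.6],[0,0,0.2,0,0,0,5.6],[0,0,0.3,0,0,0,5.6],[0,0,0.3,0,0,0,5.6]]]'

```text
time_s: 31.3
eef_pos: [597.6, 182.5, 16.7]
tool_rot: [[-0.001, -1.0, 0.0], [-1.0, 0.001, 0.0], [-0.0, -0.0, -1.0]]
ft_force: [0.2, 0.6, -1.0]
gripper_width: 65.3
gripper_force: 34.2
```

Emit:
jog_arm --steps '[[[0,0,0.1,0,0,0,5.6],[0,0,0.2,0,0,0,5.6],[0,0,0.3,0,0,0,5.6],[0,0,0.3,0,0,0,5.6]]]'

```text
time_s: 31.7
eef_pos: [597.7, 182.6, 13.7]
tool_rot: [[-0.001, -1.0, 0.0], [-1.0, 0.001, -0.0], [0.0, -0.0, -1.0]]
ft_force: [-0.5, -0.4, -0.7]
gripper_width: 65.3
gripper_force: 34.3
```

Emit:
jog_arm --steps '[[[0,0,0.1,0,0,0,5.6],[0,0,0.1,0,0,0,5.6],[0,0,0.1,0,0,0,5.6]]]'

```text
time_s: 32.0
eef_pos: [597.7, 182.5, 13.6]
tool_rot: [[-0.001, -1.0, 0.0], [-1.0, 0.001, -0.0], [0.0, -0.0, -1.0]]
ft_force: [-2.9, -0.5, 4.9]
gripper_width: 65.2
gripper_force: 34.7
```

Contact. Opening and retreating straight up.

Emit:
jog_arm --steps '[[[0,0,0,0,0,0,7],[0,0,0,0,0,0,8],[0,0,0,0,0,0,8.5],[0,0,0,0,0,0,8.5],[0,0,-4,0,0,0,8.5],[0,0,-9,0,0,0,8.5],[0,0,-14,0,0,0,8.5],[0,0,-19,0,0,0,8.5]]]'

```text
time_s: 32.8
eef_pos: [597.4, 182.4, 204.5]
tool_rot: [[-0.001, -1.0, -0.0], [-1.0, 0.001, -0.0], [0.0, 0.0, -1.0]]
ft_force: [1.4, 0.7, 1.0]
gripper_width: 84.9
gripper_force: 0.0
```

Emit:
jog_arm --steps '[[[8,5,-6,0,0,0,8.5],[8,5,-6,0,0,0,8.5],[8,5,-6,0,0,0,8.5],[8,5,-6,0,0,0,8.5],[8,5,-6,0,0,0,8.5],[8,5,-6,0,0,0,8.5]]]'

```text
time_s: 33.4
eef_pos: [547.5, 103.3, 260.7]
tool_rot: [[-0.001, -1.0, -0.003], [-1.0, 0.001, -0.001], [0.001, 0.003, -1.0]]
ft_force: [-0.1, 0.3, -0.9]
gripper_width: 85.3
gripper_force: 0.0
```

```bash
python3 - <<'E'
from h import *
o,p,d=wshot('w13')
scan(cam('wrist',o),d,((17,29,24),(66,84,75),(99,118,107)))
E
```

```text
33.4 [547.484 103.316 260.653] [-0.145  0.313 -0.895] 85.29038468794234
24 (259, 144, 40, 75) [586.407  86.046] -6.0 [69.439 33.827] [586.418  86.05 ]
75 (228, 257, 73, 70) [597.169 179.692] -0.1 [66.292 65.082] [597.077 179.936]
75 (364, 0, 49, 24) [494.796 -49.181] 0.0 [36.239 15.913] [494.919 -49.578]
```

View pics/w13.png

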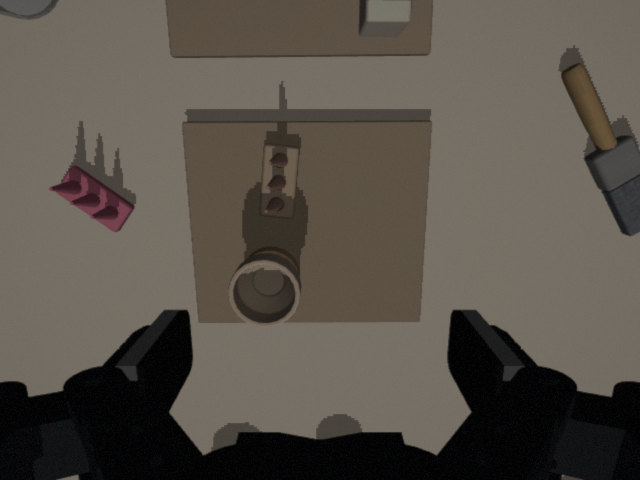

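The bowl sits level on the ring at (265,290), in line with the cone pack at (280,180), and the pack has not moved. All four pieces are placed, so I'll hand in.

```bash
python3 -c "
from bench import manip
print(manip.hand_in())"
```

```text
the job is handed in; nothing more can be done
None
```

Handed in at about 33 s: tumbler about 2 mm off midway between the props, planter square behind it, ring left of the cones and bowl on the ring, with both gaps about 3 cm by the last wrist-camera measurements; the hand-in gave no verdict.

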